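Run down the wing nut of the idli stand

TASK

The plates of the idli stand are loose because the wing nut on top of its centre rod has worked up the thread. Without gripping it, push the nut's wings round clockwise (seen from above) with a fingertip, stroke after stroke, until the nut is fully down and stops. Leave the stand standing where it is, pick nothing up, and do not disturb the other things on the counter.

Things in the scene. Friction and masses are not known exactly. Their poses are not given: they have to be found in the camera images.
- stand: Loose stainless steel idli stand, 1.2 kg, 196 mm across: base disc 184 mm across, three plates of four open round cups on an 8 mm centre rod. Origin on the rod's axis, on the counter; z up. The top plate lies 102 mm above the counter, its cups are 16 mm deep, the rod's end is 140 mm above the counter. A hard sideways push at the top (about 8 N) slides or tips the stand.
- nut_mid (a point): On the rod's axis, half-way up the steel wing nut's wings; z up, x along the wings. Two upright round-eared wings reach 28 mm from the axis, 20 mm high (10 above to 10 below this point), 5 mm thick. Hub 21 mm across, its underside 14 mm below, on a washer 24 mm across, 2 mm thick. It sinks 4 mm a turn; fully down, this point is 124 mm above the counter. About 1 N on a wing turns it; it stays where left.
- wingnut (a joint): Angle of the wing nut about the rod, in rad, growing clockwise seen from above: from 0 (loosest) to 9.42 (fully down, a firm stop). One turn is 6.28. At 0 the wings lie along the stand's x axis.
- tiffin0: Bottom one of three empty steel tiffin tiers standing one on another, each 132 mm across (152 over the ears) and 52 mm high; origin at the centre of its underside. To be left alone.
- tiffin2: Top one of the three tiffin tiers, open at the top, its rim 156 mm above the counter; origin at the centre of its underside.
- chakla: Round wooden rolling board 230 mm across, 36 mm high, on three feet; origin at the centre of its underside. To be left alone.
- dustpan: Small aluminium dustpan 180 mm wide, 270 mm long with its handle (along x), with an orange plastic spring clip pinching its back wall, 90 mm high at the clip; origin on the counter, 48 mm in front of its back wall. To be left alone.
- screwdriver: Crosshead screwdriver with black handle lying on the counter along its x axis. To be left alone.
- hexkey: Chrome hex key, 90 by 28 mm, 6 mm thick, lying on the counter; origin on its long arm's middle. To be left alone.
- tumbler: Steel tumbler 68 mm across, 100 mm high; origin at the centre of its underside. To be left alone.
- spoon: Steel serving spoon lying on the counter along its x axis. To be left alone.

How it is judged:
By the outcome, as a careful person would: the job done as asked, in the order asked, and still so for the second after the job is handed in, with the robot touching nothing.
It also fails if it takes over 69 s, if anything falls off the work surface, if the arm or the gripper's body presses on something with over 40 N, if the wrist force passes 120 N, or if a joint passes its speed limit or range.

ROBOT

A 7-joint arm with a two-finger parallel gripper is mounted at the origin on the work surface. World frame = base frame: x ahead of the robot, y to its left, z up, the work surface at z = 0. Lengths are in m, angles in rad, forces in N, time in s.
With the tool pointing down it reaches from about 0.35 to 0.9 m from the base axis. Payload 19.9 kg.
Tool frame: the origin (TCP) lies at the very end of the fingers, on their centre line; the grasp point (between the pads) lies r.hold_point_z behind it (r.hold_point_z is the distance from the TCP to the grasp point, in m); y points along the fingers, z is the direction in which the jaws open and shut, and the axes are right-handed (so a half turn about y gives the same grasp; the last joint's range is limited). The gripper opens to 94 mm and grips with 3 to 60 N. Pads are 16 mm wide; open, the fingers measure 119 mm over their backs; the gripper's body (75 mm by 177 mm) begins 78 mm behind the grasp point.
Start: joints at [-0.042, 0.417, -0.01, 1.614, 0.005, 1.111, -0.053], TCP at [0.625, 0, 0.205] pointing down, gripper open.
Joint ranges: [-2.81, 2.81], [-0.39, 2.02], [-1.27, 1.25], [0.06, 2.57], [-1.19, 4.33], [0.19, 2], [-2.82, 2.82]. Speed limits (rad/s): [1.89, 1.89, 2.39, 2.39, 3.01, 3.01, 3.01].

INTERFACE

Orientations are given as a 3x3 rotation matrix whose columns are the frame's x, y, z axes.
In Python, from plant import monitor, vision, close_job, r gives the robot as it stands.
- The arm moves only by the tool play_rows, never from a script. Its argument "moves" is one flat list of numbers, 7 for each row, row after row: the shift along the tool's x, y, z in m, then the turn, a rotation vector about the tool's x, y, z in degrees, then the finger opening in m, from 0 to 0.094. In form: [dx, dy, dz, ax, ay, az, hand, dx, dy, dz, ax, ay, az, hand, ...]. A call has 1 to 5 rows; each row shifts and turns the commanded pose from where the row before left it, along the tool's axes as they then stand; what a row does not reach is not made up. A row lasts 1/12 s, in which the tool goes at most 41.7 mm and 7.16 degrees, less where a joint would pass 70% of its speed; a pose out of reach is approached as far as the arm can. A call with a gripper value outside its range is refused whole. The fingers move at their own pace and stop on an object; "newtons" is the grip in N (left out, the last holds). Time passes only in rows, so rows that do not move let the fingers close. It gives the time, the measured TCP pose, the force and the opening at its end, in the units of the state.
- monitor.get_state(): the state, without advancing time (a new reading comes with each control period).
- vision.read_camera(name): name is "scene" or "side" or "wrist"; returns a dict with "image" (400x640x3 uint8, blue, green, red), "vertical_fov" (degrees; the focal length in pixels is half the picture's height over the tangent of half this angle, whatever the lens; pixels are square), "cx", "cy" (the principal point, pixels), "camera_from_world" (4x4, takes a point from world to camera coordinates). Camera axes: x right, y down, z forward; pixel columns grow to the right and rows downward; lengths in m; the calibration is good to about 2 mm. A picture is of the moment at which its call begins. There is no depth.
- close_job(): hands the job in, once; it reports no verdict.
The state is a dict: "t": time; "qpos": joint angles; "joint_vel": joint speeds; "joint_efforts": joint torques, N m; "eef_pos": TCP position; "eef_rot": TCP orientation; "ft_force": force on the tool from outside, world axes, zero at the start; "wrist_torque": the same for the moment, N m; "opening": opening from 0.0 (shut) to 1.0 (fully open).
Only numpy, scipy, OpenCV 4.12 (cv2) and the standard library are available. Lean on these libraries where they do the work, as an engineer would, in place of code of your own. Each camera call takes 0.05 s, during which the arm holds its last target.

## Working session

There is one attempt and no reset: what is moved stays moved. The work goes in short steps, Python scripts to look and compute and a tool call to move; the robot and the scene stay as the last step left them, time stands still between calls to the robot, and variables do not carry over. Pictures are saved under pics/ and viewed, and the job is handed in when it is done.

Besides the shell and the picture viewer there is one more tool, called after ">>>" as name(argument=value, ...), one argument or row to a line, values as JSON. play_rows: Moves the arm, as the interface text tells. Its arguments: {"type":"object","properties":{"moves":{"type":"array","items":{"type":"number"}},"newtons":{"type":"number"}},"required":["moves"]}

```bash
ls; mkdir -p pics; python3 - <<'E'
from plant import monitor, vision, r
import cv2
s=monitor.get_state()
for k in s: print(k,s[k])
print(r.hold_point_z)
for n in("scene","side","wrist"):
    c=vision.read_camera(n); cv2.imwrite(f"pics/{n}0.png",c["image"]); print(n,c["vertical_fov"],c["cx"],c["cy"],c["camera_from_world"])
E
```

```text
pics
t 0.0
qpos [-0.04151148  0.41796748 -0.01031986  1.61415352  0.00471397  1.11068621
 -0.05297799]
joint_vel [ 9.81112422e-04 -1.21618525e-03  2.74372010e-04 -4.63999885e-04
  1.82469340e-05 -1.02365434e-03  1.59060020e-04]
joint_efforts [ 3.52895018e-03 -8.51262331e+01  6.40313700e-01 -4.25991547e+01
 -4.87577857e-02  1.87510403e-02  1.73272206e-04]
eef_pos [6.24635883e-01 8.65960795e-07 2.04837947e-01]
eef_rot [[ 6.33228361e-05 -1.18704302e-03  9.99999293e-01]
 [-9.99999993e-01 -9.54971008e-05  6.32095211e-05]
 [ 9.54220009e-05 -9.99999291e-01 -1.18704906e-03]]
ft_force [ 0.2277382   0.8327693  -0.88343159]
wrist_torque [0.01855167 0.03177466 0.03883638]
opening 1.0010213413839897
0.0188
scene 54.620383590528796 322.2074682101057 201.63935504477345 [[-0.17058663  0.98527805  0.01128536  0.12588756]
 [ 0.50558845  0.09735441 -0.85726451 -0.1690658 ]
 [-0.84574259 -0.14053212 -0.51475256  1.5402742 ]
 [ 0.          0.          0.          1.        ]]
side 49.50229954019538 320.68123826609127 201.32928086004756 [[-0.76317879 -0.64598354  0.01622966  0.39456813]
 [-0.35052941  0.39276217 -0.85021586  0.27895531]
 [ 0.54285106 -0.65455568 -0.52618399  0.64732672]
 [ 0.          0.          0.          1.        ]]
wrist 67.15382256556984 319.31572227358686 199.06554158773895 [[ 9.99999594e-01  4.16795341e-04 -7.99493407e-04 -6.24273663e-01]
 [ 6.09900709e-04 -9.65776215e-01  2.59376040e-01 -2.66742168e-02]
 [-6.64024991e-04 -2.59376422e-01 -9.65776077e-01  3.90438515e-01]
 [ 0.00000000e+00  0.00000000e+00  0.00000000e+00  1.00000000e+00]]
```

View pics/scene0.png

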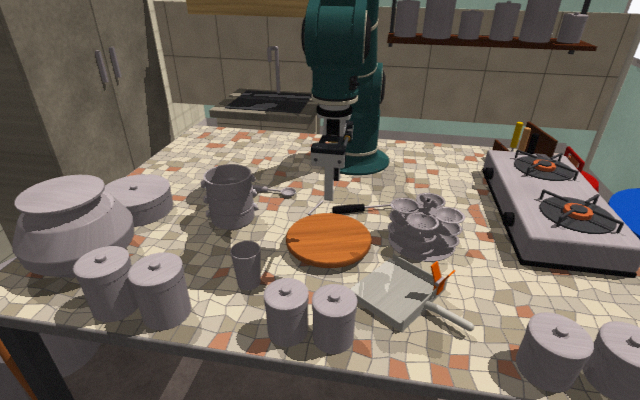

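View pics/side0.png

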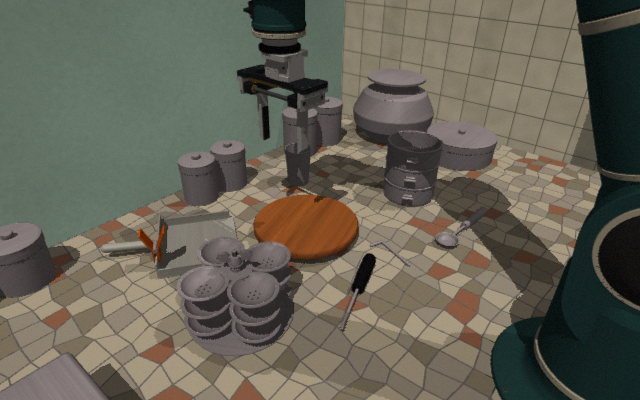

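View pics/wrist0.png

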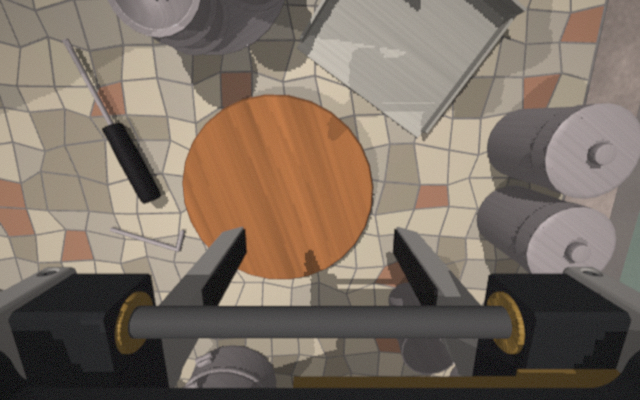

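The stand is left of the chakla: its nut is near (236,258) in the side view and (425,205) in the scene view. I'll zoom in on both.

```bash
python3 - <<'E'
import cv2,numpy as np
a=cv2.imread("pics/side0.png")[225:305,180:300]; b=cv2.imread("pics/scene0.png")[180:260,370:490]
o=np.vstack([cv2.resize(i,None,fx=6,fy=3.7*6/3.7,interpolation=cv2.INTER_CUBIC)for i in(a,)]); 
cv2.imwrite("pics/z1.png",o); cv2.imwrite("pics/z2.png",cv2.resize(b,None,fx=6,fy=6,interpolation=cv2.INTER_CUBIC))
E
```

```text
(no output)
```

View pics/z1.png

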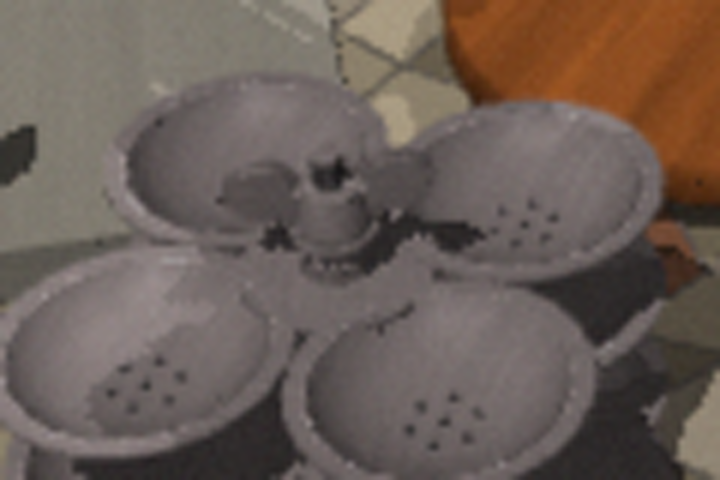

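View pics/z2.png

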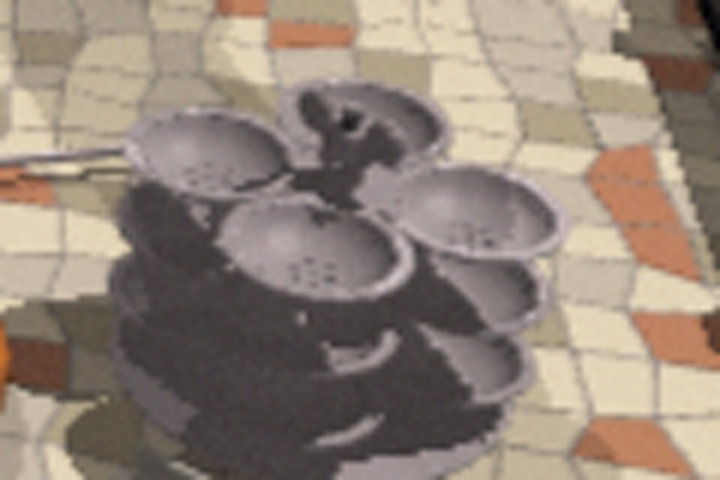

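```bash
cat > h.py <<'E'
import numpy as np,cv2
from plant import monitor,vision,r
def ray(c,u,v):
    f=200/np.tan(np.radians(c["vertical_fov"]/2)); M=c["camera_from_world"]; R=M[:3,:3];o=-R.T@M[:3,3]
    d=R.T@np.array([(u-c["cx"])/f,(v-c["cy"])/f,1]); return o,d/np.linalg.norm(d)
def onz(c,u,v,z):
    o,d=ray(c,u,v); return o+d*(z-o[2])/d[2]
def tri(rs):
    A=sum(np.eye(3)-np.outer(d,d) for o,d in rs); b=sum((np.eye(3)-np.outer(d,d))@o for o,d in rs); return np.linalg.solve(A,b)
def proj(c,p):
    f=200/np.tan(np.radians(c["vertical_fov"]/2)); q=c["camera_from_world"]@np.append(p,1); return q[:2]/q[2]*f+[c["cx"],c["cy"]]
def zoom(c,u,v,w,h,name,k=6):
    cv2.imwrite(name,cv2.resize(c["image"][v-h//2:v+h//2,u-w//2:u+w//2],None,fx=k,fy=k,interpolation=cv2.INTER_CUBIC))
E
python3 - <<'E'
from h import *
S=vision.read_camera("side");C=vision.read_camera("scene")
print(tri([ray(S,235,252.5),ray(C,428.3,200)]), onz(S,235,252.5,.14),onz(C,428.3,200,.14))
L=onz(S,223,256.7,.13);R=onz(S,246.7,254.7,.13);print(L,R,(L+R)/2,np.linalg.norm(L-R),np.degrees(np.arctan2(*(R-L)[1::-1])))
E
```

```text
[0.50201011 0.23715861 0.13251275] [0.49434319 0.23975478 0.14      ] [0.5177099  0.23743035 0.14      ]
[0.51073477 0.25168751 0.13      ] [0.48632756 0.2234317  0.13      ] [0.49853117 0.2375596  0.13      ] 0.03733768651462904 -130.82026528418731
```

Both views agree on a nut axis near (0.50, 0.238). I'll move the wrist camera over it and close the fingers on the way, clear of everything.

>>> play_rows(
  moves=[-0.025,-0.012,-0.02,0,0,0,0.0,-0.025,-0.012,-0.02,0,0,0,0.0,-0.025,-0.012,-0.02,0,0,0,0.0,-0.025,-0.012,-0.02,0,0,0,0.0,-0.025,-0.012,-0.02,0,0,0,0.0],
  newtons=10,
)

```text
t: 0.67
eef_pos: [0.5238, 0.126, 0.2659]
eef_rot: [[-0.0, -0.0, 1.0], [-1.0, -0.0, -0.0], [0.0, -1.0, -0.0]]
ft_force: [0.2, 0.1, 0.5]
opening: 0.677
```

>>> play_rows(
  moves=[-0.03,0,-0.02,0,0,0,0,0,0,0,0,0,0,0,0,0,0,0,0,0,0,0,0,0,0,0,0,0],
)

```text
t: 1.0
eef_pos: [0.5051, 0.1546, 0.2654]
eef_rot: [[-0.0, 0.0, 1.0], [-1.0, -0.0, -0.0], [0.0, -1.0, 0.0]]
ft_force: [-0.5, -0.1, -0.3]
opening: 0.401
```

```bash
python3 - <<'E'
from h import *
s=monitor.get_state();print(s["t"],s["eef_pos"],s["ft_force"],s["opening"])
W=vision.read_camera("wrist");cv2.imwrite("pics/w1.png",W["image"]); p=proj(W,[.5,.238,.135]);print(p)
u,v=map(int,p); zoom(W,u,max(v,50),120,96,"pics/w1z.png")
print("crop origin",u-60,max(v,50)-48)
E
```

```text
1.0 [0.50514265 0.15461605 0.26541169] [-0.510979   -0.06517636 -0.28191015] 0.40071026284121447
[314.31937182 110.13047894]
crop origin 254 62
```

View pics/w1.png

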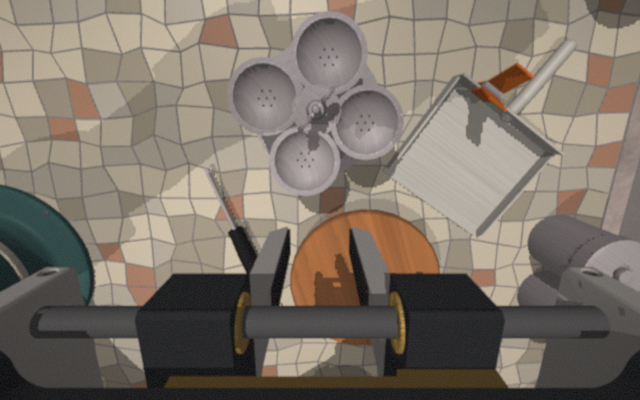

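View pics/w1z.png

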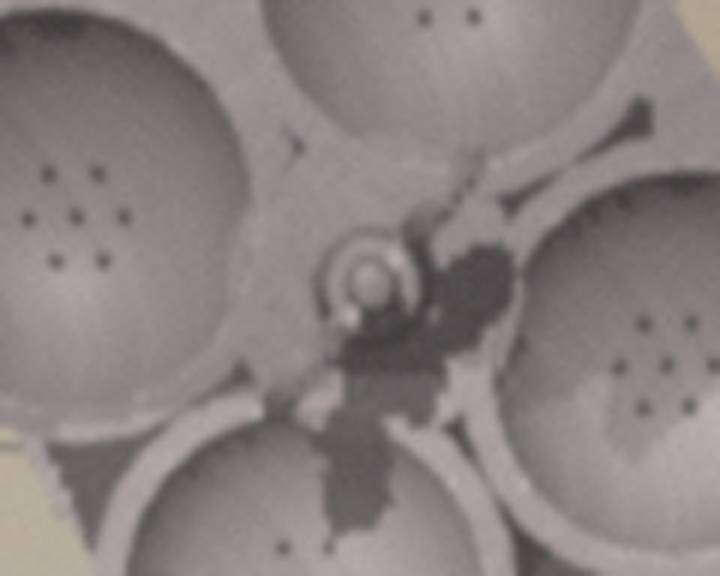

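```bash
python3 - <<'E'
from h import *
W=vision.read_camera("wrist")
print(onz(W,315.7,109.5,.14),onz(W,333.2,89.5,.135),onz(W,299.8,128.7,.135))
S=vision.read_camera("side");C=vision.read_camera("scene")
print(tri([ray(S,235,252.5),ray(W,315.7,109.5)]),tri([ray(S,235,252.5),ray(C,428.3,200),ray(W,315.7,109.5)]))
p=[.501,.238,.14]
print(proj(S,p),proj(C,p),proj(W,p))
# cup ring centres rims
for u,v in((330,53),(264,96),(368,122),(305,158)): print(onz(W,u,v,.104))
E
```

```text
[0.50168612 0.23799112 0.14      ] [0.51862044 0.25665414 0.135     ] [0.48567921 0.21974619 0.135     ]
[0.50071966 0.23692642 0.13474059] [0.50169821 0.23758177 0.13258694]
[233.1095541  250.24596853] [428.13246829 196.80753746] [314.99041044 109.4909247 ]
[0.51626351 0.29490867 0.104     ]
[0.44602822 0.25282107 0.104     ]
[0.55838138 0.22580009 0.104     ]
[0.48901995 0.18654772 0.104     ]
```

The axis is at (0.502, 0.238) and the wings lie at about 48° and 228°. The cup centres average to (0.502, 0.240), which agrees. Next I'll shift to the start point behind the 228° wing, still high, and let the fingers close.

>>> play_rows(
  moves=[-0.03,0,0.003,0,0,0,0,-0.0286,0,0.0034,0,0,0,0,0,0,0,0,0,0,0,0,0,0,0,0,0,0,0,0,0,0,0,0,0],
)

```text
t: 1.62
eef_pos: [0.5116, 0.2127, 0.2651]
eef_rot: [[-0.001, -0.001, 1.0], [-1.0, -0.001, -0.001], [0.001, -1.0, -0.001]]
ft_force: [0.2, -0.3, -0.3]
opening: 0.007
```

>>> play_rows(
  moves=[0,0.03,0,0,0,0,0,0,0.03,0,0,0,0,0,0,0.03,0,0,0,0,0,0,0,0,0,0,0,0,0,0,0,0,0,0,0],
)

```text
t: 2.03
eef_pos: [0.5112, 0.2124, 0.1752]
eef_rot: [[-0.001, -0.002, 1.0], [-1.0, -0.001, -0.001], [0.001, -1.0, -0.002]]
ft_force: [1.0, 0.4, 0.1]
opening: 0.008
```

```bash
python3 - <<'E'
from h import *
s=monitor.get_state();print(s["t"],s["eef_pos"],s["ft_force"],s["opening"])
S=vision.read_camera("side"); zoom(S,235,235,120,96,"pics/s2.png")
W=vision.read_camera("wrist"); cv2.imwrite("pics/w2.png",W["image"][:,120:520])
E
```

```text
2.0333 [0.51115772 0.21241229 0.17522188] [0.95686565 0.38332111 0.11816631] 0.008288014445896623
```

View pics/s2.png

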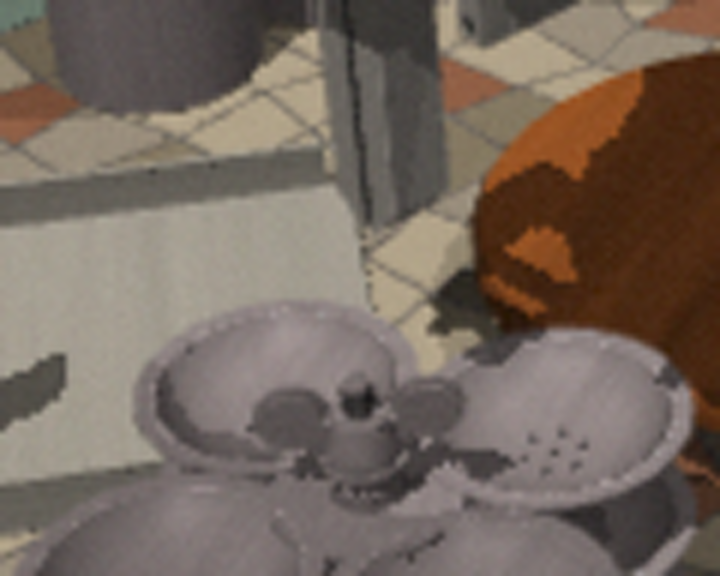

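View pics/w2.png

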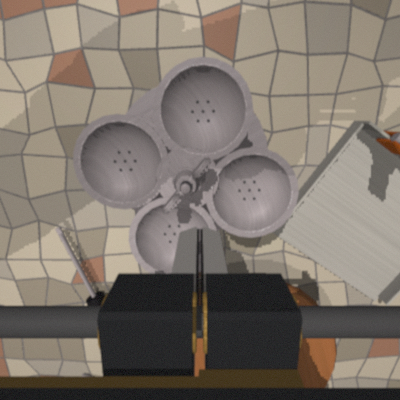

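The closed tip is above and behind the near wing, and both views show it clear. Lowering to z of about 0.120.

>>> play_rows(
  moves=[0,0.025,0,0,0,0,0,0,0.02,0,0,0,0,0,0,0.01,0,0,0,0,0,0,0,0,0,0,0,0,0,0,0,0,0,0,0],
)

```text
t: 2.55
eef_pos: [0.512, 0.2137, 0.1217]
eef_rot: [[-0.0, 0.001, 1.0], [-1.0, 0.0, -0.0], [-0.0, -1.0, 0.001]]
ft_force: [0.7, -0.2, 0.2]
opening: 0.006
```

```bash
python3 - <<'E'
from h import *
s=monitor.get_state();print(s["t"],s["eef_pos"],s["ft_force"],s["opening"])
S=vision.read_camera("side"); zoom(S,235,250,120,96,"pics/s3.png")
c=np.array([.502,.238])
q=np.array([.511,.2136])
for i,a in enumerate(range(280,-310,-10)):
    p=c+.026*np.array([np.cos(np.radians(a)),np.sin(np.radians(a))]); d=p-q; q=p
    if i%1==0 and i<37: print(a,"tool dx %.4f dz %.4f"%(-d[1],d[0]))
E
```

```text
2.55 [0.5119518  0.21374884 0.12165307] [ 0.68396242 -0.16146323  0.24313879] 0.005542591998864568
280 tool dx 0.0012 dz -0.0045
270 tool dx 0.0004 dz -0.0045
260 tool dx -0.0004 dz -0.0045
250 tool dx -0.0012 dz -0.0044
240 tool dx -0.0019 dz -0.0041
230 tool dx -0.0026 dz -0.0037
220 tool dx -0.0032 dz -0.0032
210 tool dx -0.0037 dz -0.0026
200 tool dx -0.0041 dz -0.0019
190 tool dx -0.0044 dz -0.0012
180 tool dx -0.0045 dz -0.0004
170 tool dx -0.0045 dz 0.0004
160 tool dx -0.0044 dz 0.0012
150 tool dx -0.0041 dz 0.0019
140 tool dx -0.0037 dz 0.0026
130 tool dx -0.0032 dz 0.0032
120 tool dx -0.0026 dz 0.0037
110 tool dx -0.0019 dz 0.0041
100 tool dx -0.0012 dz 0.0044
90 tool dx -0.0004 dz 0.0045
80 tool dx 0.0004 dz 0.0045
70 tool dx 0.0012 dz 0.0044
60 tool dx 0.0019 dz 0.0041
50 tool dx 0.0026 dz 0.0037
40 tool dx 0.0032 dz 0.0032
30 tool dx 0.0037 dz 0.0026
20 tool dx 0.0041 dz 0.0019
10 tool dx 0.0044 dz 0.0012
0 tool dx 0.0045 dz 0.0004
-10 tool dx 0.0045 dz -0.0004
-20 tool dx 0.0044 dz -0.0012
-30 tool dx 0.0041 dz -0.0019
-40 tool dx 0.0037 dz -0.0026
-50 tool dx 0.0032 dz -0.0032
-60 tool dx 0.0026 dz -0.0037
-70 tool dx 0.0019 dz -0.0041
-80 tool dx 0.0012 dz -0.0044
```

View pics/s3.png

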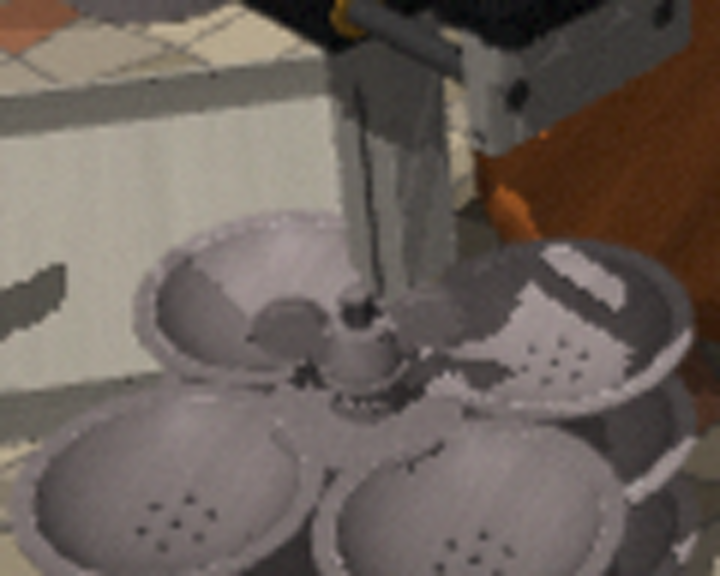

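>>> play_rows(
  moves=[0.0012,0.0,-0.0045,0,0,0,0,0.0004,0.001,-0.0045,0,0,0,0,-0.0004,0,-0.0045,0,0,0,0,-0.0012,0,-0.0044,0,0,0,0,-0.0019,0,-0.0041,0,0,0,0],
)

```text
t: 3.02
eef_pos: [0.4889, 0.2155, 0.1197]
eef_rot: [[-0.0, 0.0, 1.0], [-1.0, -0.0, -0.0], [0.0, -1.0, 0.0]]
ft_force: [0.5, -1.4, -1.1]
opening: 0.002
```

>>> play_rows(
  moves=[-0.0026,0.0,-0.0037,0,0,0,0,-0.0032,0.001,-0.0032,0,0,0,0,-0.0037,0,-0.0026,0,0,0,0,-0.0041,0,-0.0019,0,0,0,0,-0.0044,0,-0.0012,0,0,0,0],
)

```text
t: 3.43
eef_pos: [0.4765, 0.2337, 0.1183]
eef_rot: [[-0.0, -0.0, 1.0], [-1.0, -0.0, -0.0], [0.0, -1.0, -0.0]]
ft_force: [-0.1, -2.6, -0.8]
opening: 0.004
```

```bash
python3 - <<'E'
from h import *
s=monitor.get_state();print(s["t"],s["eef_pos"],s["ft_force"],s["opening"])
S=vision.read_camera("side"); zoom(S,235,250,120,96,"pics/s4.png")
W=vision.read_camera("wrist"); zoom(W,310,200,130,96,"pics/w4.png")
E
```

```text
3.4333 [0.47649501 0.233732   0.11833907] [-0.09657177 -2.55387101 -0.77511175] 0.0035781113891358482
```

View pics/s4.png

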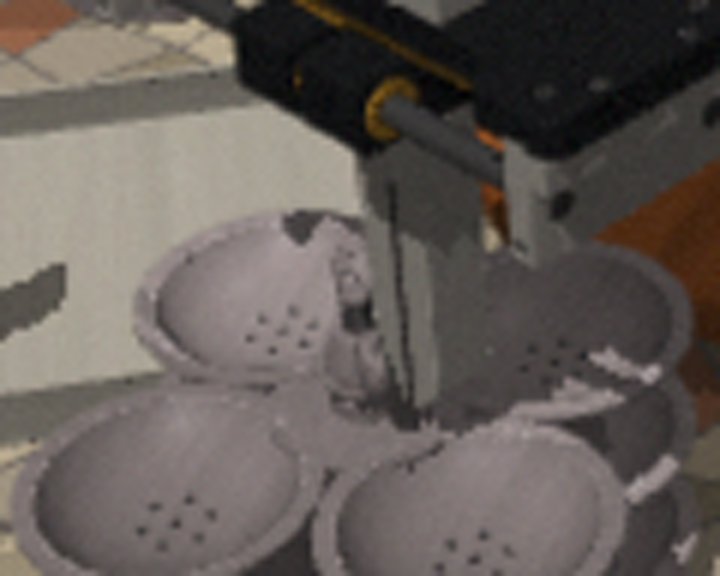

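View pics/w4.png

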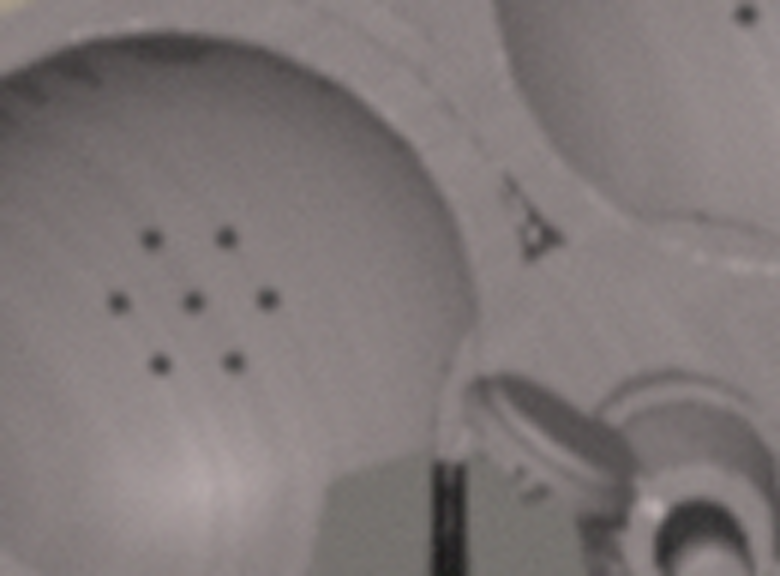

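The finger is in contact and the nut is turning. The pushed wing now lies at about 140° and the stand hasn't shifted. Continuing round.

>>> play_rows(
  moves=[-0.0045,0,-0.0004,0,0,0,0,-0.0045,0,0.0004,0,0,0,0,-0.0044,0,0.0012,0,0,0,0,-0.0041,0,0.0019,0,0,0,0,-0.0037,0,0.0026,0,0,0,0],
)

```text
t: 3.95
eef_pos: [0.4824, 0.2553, 0.1183]
eef_rot: [[0.0, -0.001, 1.0], [-1.0, -0.0, 0.0], [0.0, -1.0, -0.001]]
ft_force: [-1.8, -1.8, 0.9]
opening: 0.009
```

>>> play_rows(
  moves=[-0.0032,0,0.0032,0,0,0,0,-0.0026,0,0.0037,0,0,0,0,-0.0019,0,0.0041,0,0,0,0,-0.0012,0,0.0044,0,0,0,0,-0.0004,0,0.0045,0,0,0,0],
)

```text
t: 4.37
eef_pos: [0.5028, 0.2642, 0.1183]
eef_rot: [[0.0, -0.0, 1.0], [-1.0, 0.0, 0.0], [-0.0, -1.0, -0.0]]
ft_force: [-1.6, 0.2, 0.3]
opening: 0.004
```

>>> play_rows(
  moves=[0.0004,0,0.0045,0,0,0,0,0.0012,0,0.0044,0,0,0,0,0.0019,0,0.0041,0,0,0,0,0.0026,0,0.0037,0,0,0,0,0.0032,0,0.0032,0,0,0,0],
)

```text
t: 4.78
eef_pos: [0.5228, 0.2544, 0.1184]
eef_rot: [[-0.0, 0.0, 1.0], [-1.0, 0.0, -0.0], [-0.0, -1.0, 0.0]]
ft_force: [-0.4, -0.0, -1.3]
opening: -0.001
```

```bash
python3 - <<'E'
from h import *
s=monitor.get_state();print(s["t"],s["eef_pos"],s["ft_force"],s["opening"])
S=vision.read_camera("side"); zoom(S,235,250,120,96,"pics/s5.png")
E
```

```text
4.7833 [0.52277345 0.25439815 0.11844778] [-0.44250282 -0.04195027 -1.27327022] -0.0009478460187922011
```

View pics/s5.png

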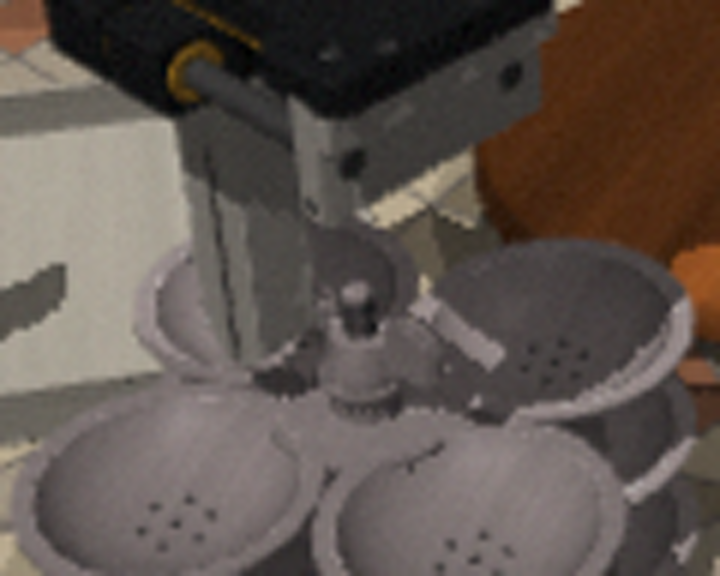

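The stand is steady and the rod now stands proud of the nut, so the nut is sinking. Continuing.

>>> play_rows(
  moves=[0.0037,0,0.0026,0,0,0,0,0.0041,0,0.0019,0,0,0,0,0.0044,0,0.0012,0,0,0,0,0.0045,0,0.0004,0,0,0,0,0.0045,0,-0.0004,0,0,0,0],
)

```text
t: 5.25
eef_pos: [0.5282, 0.2329, 0.1185]
eef_rot: [[-0.0, 0.0, 1.0], [-1.0, -0.0, -0.0], [0.0, -1.0, 0.0]]
ft_force: [0.9, 1.1, 0.6]
opening: 0.0
```

>>> play_rows(
  moves=[0.0044,0,-0.0012,0,0,0,0,0.0041,0,-0.0019,0,0,0,0,0.0037,0,-0.0026,0,0,0,0,0.0032,0,-0.0032,0,0,0,0,0.0026,0,-0.0037,0,0,0,0],
)

```text
t: 5.67
eef_pos: [0.5151, 0.215, 0.1184]
eef_rot: [[-0.0, 0.0, 1.0], [-1.0, -0.0, -0.0], [0.0, -1.0, 0.0]]
ft_force: [1.7, 0.2, -0.3]
opening: 0.002
```

>>> play_rows(
  moves=[0.0019,0,-0.0041,0,0,0,0,0.0012,0,-0.0044,0,0,0,0,0.0004,0,-0.0045,0,0,0,0,-0.0004,0,-0.0045,0,0,0,0,-0.0012,0,-0.0044,0,0,0,0],
)

```text
t: 6.08
eef_pos: [0.4929, 0.2136, 0.1184]
eef_rot: [[-0.0, -0.0, 1.0], [-1.0, -0.0, -0.0], [0.0, -1.0, -0.0]]
ft_force: [0.7, -1.0, -0.7]
opening: 0.002
```

```bash
python3 - <<'E'
from h import *
s=monitor.get_state();print(s["t"],s["eef_pos"],s["ft_force"],s["opening"])
S=vision.read_camera("side"); zoom(S,235,250,120,96,"pics/s6.png")
E
```

```text
6.0833 [0.49290027 0.21355488 0.11843204] [ 0.73507013 -1.01582808 -0.73427064] 0.0015990385588723478
```

View pics/s6.png

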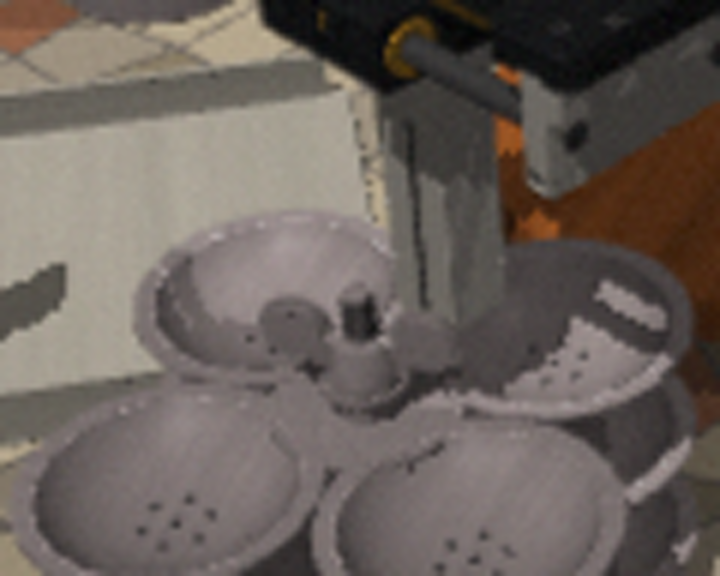

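One turn is done, with about half a turn left. I'll check force after each call from here.

>>> play_rows(
  moves=[-0.0019,0,-0.0041,0,0,0,0,-0.0026,0,-0.0037,0,0,0,0,-0.0032,0,-0.0032,0,0,0,0,-0.0037,0,-0.0026,0,0,0,0,-0.0041,0,-0.0019,0,0,0,0],
)

```text
t: 6.55
eef_pos: [0.4777, 0.2294, 0.1184]
eef_rot: [[0.0, -0.0, 1.0], [-1.0, -0.0, 0.0], [0.0, -1.0, -0.0]]
ft_force: [1.4, -2.4, -0.8]
opening: 0.002
```

>>> play_rows(
  moves=[-0.0044,0,-0.0012,0,0,0,0,-0.0045,0,-0.0004,0,0,0,0,-0.0045,0,0.0004,0,0,0,0],
)

```text
t: 6.8
eef_pos: [0.4766, 0.243, 0.1184]
eef_rot: [[0.0, -0.0, 1.0], [-1.0, -0.0, 0.0], [0.0, -1.0, -0.0]]
ft_force: [-1.2, -1.9, 0.2]
opening: 0.006
```

>>> play_rows(
  moves=[-0.0044,0,0.0012,0,0,0,0,-0.0041,0,0.0019,0,0,0,0,-0.0037,0,0.0026,0,0,0,0],
)

```text
t: 7.05
eef_pos: [0.4817, 0.2544, 0.118]
eef_rot: [[-0.0, -0.002, 1.0], [-1.0, -0.002, -0.0], [0.002, -1.0, -0.002]]
ft_force: [-6.5, -5.9, 3.1]
opening: 0.007
```

```bash
python3 - <<'E'
from h import *
s=monitor.get_state();print(s["t"],s["eef_pos"],s["ft_force"],s["opening"])
S=vision.read_camera("side"); zoom(S,235,250,120,96,"pics/s7.png")
W=vision.read_camera("wrist"); zoom(W,310,225,130,96,"pics/w7.png")
E
```

```text
7.05 [0.48167876 0.25439344 0.11799872] [-6.51343679 -5.94299062  3.06868852] 0.0071464984128098655
```

View pics/s7.png

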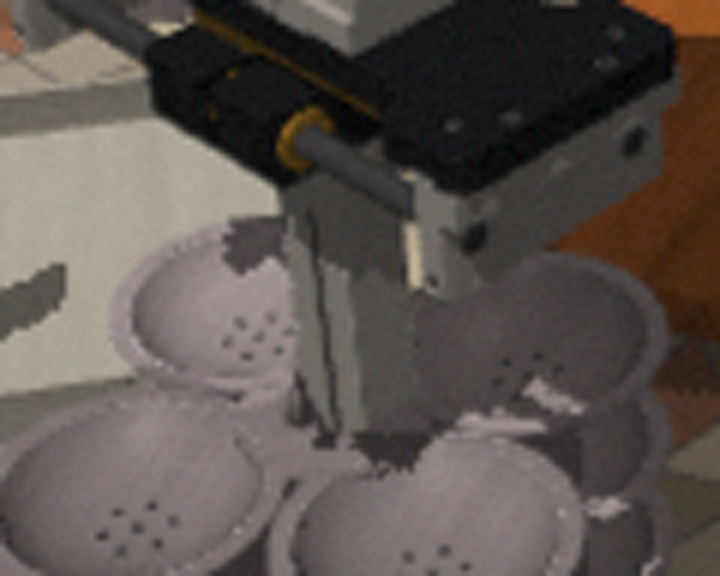

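View pics/w7.png

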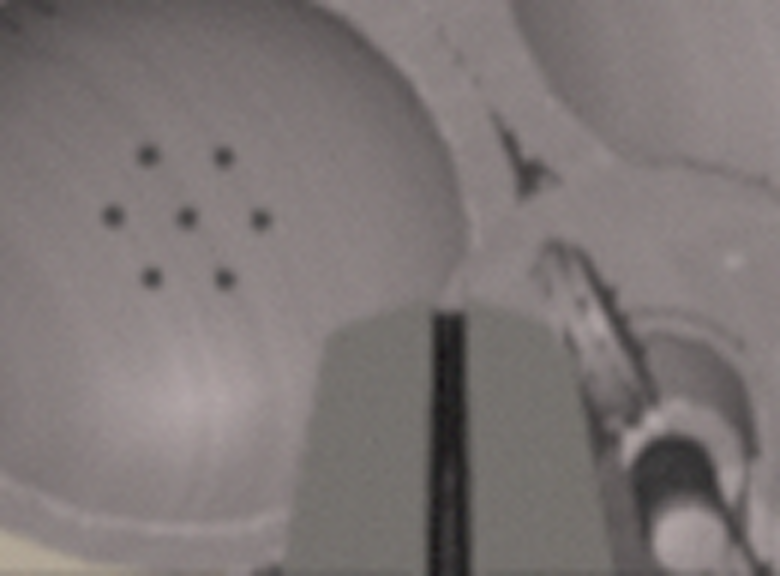

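The force jumped to about 9 N and the stand slid a few mm, so the stop is probably reached early. Backing off and lifting to look.

>>> play_rows(
  moves=[0.0037,0,-0.0026,0,0,0,0,0.005,0,-0.005,0,0,0,0,0.005,0,-0.01,0,0,0,0,0,-0.03,0,0,0,0,0,0,-0.03,0,0,0,0,0],
)

```text
t: 7.57
eef_pos: [0.4634, 0.2401, 0.1783]
eef_rot: [[-0.0, -0.003, 1.0], [-1.0, -0.001, -0.0], [0.001, -1.0, -0.003]]
ft_force: [0.8, 0.1, 0.9]
opening: 0.007
```

>>> play_rows(
  moves=[0.03,-0.03,0,0,0,0,0,0.03,-0.03,0.01,0,0,0,0,0.03,-0.03,0.01,0,0,0,0,0,0,0.01,0,0,0,0,0,0,0,0,0,0,0],
)

```text
t: 7.98
eef_pos: [0.4958, 0.1526, 0.2668]
eef_rot: [[-0.003, 0.004, 1.0], [-1.0, 0.001, -0.003], [-0.001, -1.0, 0.004]]
ft_force: [0.0, 0.2, -0.8]
opening: 0.006
```

```bash
python3 - <<'E'
from h import *
s=monitor.get_state();print(s["t"],s["eef_pos"],s["ft_force"],s["opening"])
S=vision.read_camera("side"); zoom(S,235,260,120,96,"pics/s8.png")
W=vision.read_camera("wrist"); cv2.imwrite("pics/w8.png",W["image"]); u,v=map(int,proj(W,[.505,.242,.135]));v=max(v,50); zoom(W,u,v,120,96,"pics/w8z.png");print(u-60,v-48)
E
```

```text
7.9833 [0.49575766 0.15263418 0.26680465] [ 1.88435245e-05  2.07619092e-01 -7.71333324e-01] 0.006067331603515325
270 57
```

View pics/s8.png

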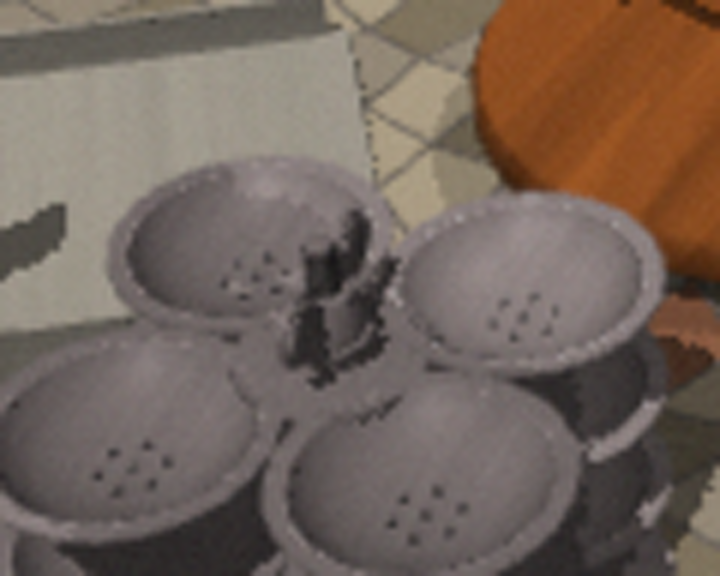

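View pics/w8z.png

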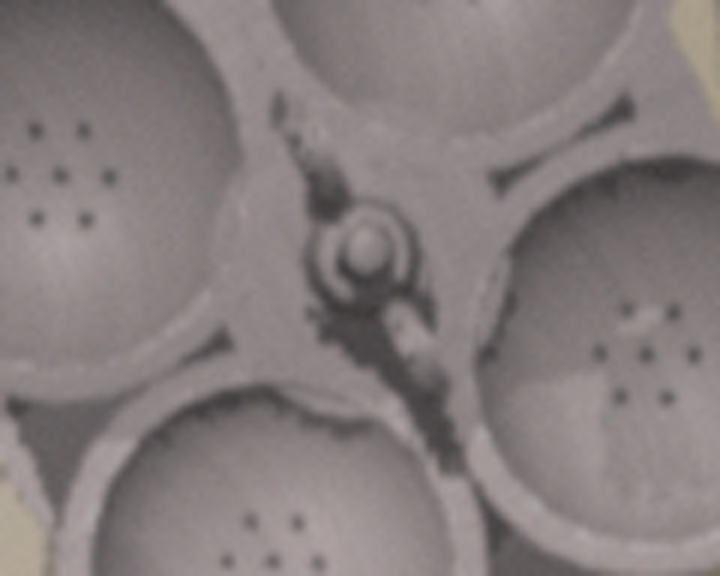

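View pics/w8.png

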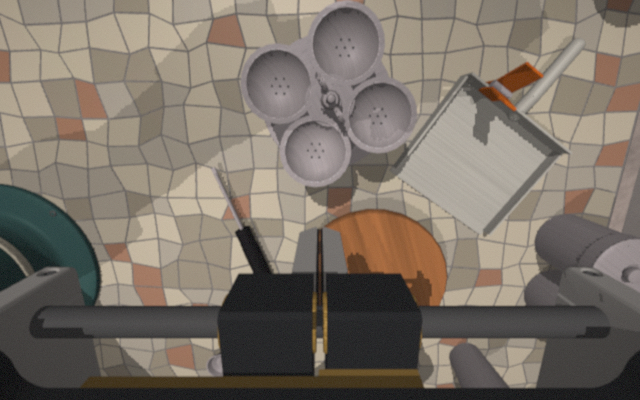

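```bash
python3 - <<'E'
from h import *
W=vision.read_camera("wrist");S=vision.read_camera("side")
a=onz(W,331.2,98.7,.14);print("rod wrist",a)
print("tri rod", tri([ray(W,331.2,98.7),ray(S,175+323/6,212+252/6)]), onz(S,175+323/6,212+252/6,.14))
cs=np.array([onz(W,u,v,.104)[:2] for u,v in((345.5,43),(278,84),(381,116),(315,153))]);print(cs,cs.mean(0))
m=cs.mean(0);print([np.degrees(np.arctan2(*(c-m)[::-1])) for c in cs])
B=onz(W,316.7,74.5,.132);print("wing angle",np.degrees(np.arctan2(B[1]-a[1],B[0]-a[0])))
c0=np.array([[.5163,.2949],[.4460,.2528],[.5584,.2258],[.4890,.1865]]);m=c0.mean(0);print(m,[np.degrees(np.arctan2(*(c-m)[::-1])) for c in c0])
zoom(vision.read_camera("scene"),430,210,100,80,"pics/c8.png")
E
```

```text
rod wrist [0.50437403 0.24825839 0.14      ]
tri rod [0.50348101 0.24717926 0.13649084] [0.49867339 0.24858958 0.14      ]
[[0.51975562 0.30458603]
 [0.4492879  0.26514164]
 [0.55994869 0.23258046]
 [0.48818685 0.19259437]] [0.50429477 0.24872563]
[np.float64(74.52915310518607), np.float64(163.38301521520535), np.float64(-16.17740412386368), np.float64(-106.01182099564885)]
wing angle 121.58603539154203
[0.502425 0.24    ] [np.float64(75.81651424904827), np.float64(167.21877777936984), np.float64(-14.234768578943157), np.float64(-104.0866299819359)]
```

View pics/c8.png

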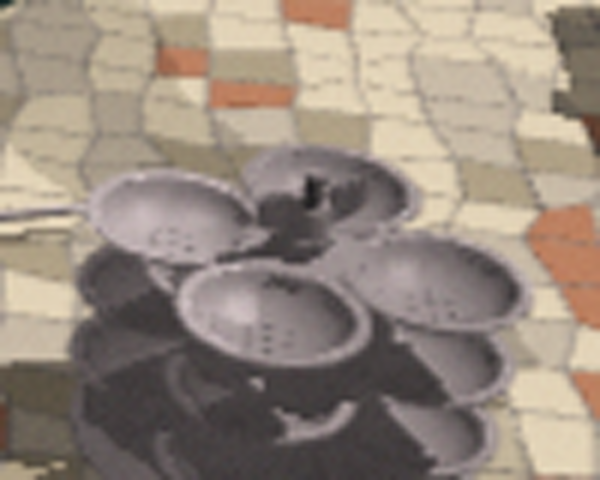

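The stop was hit. The wings now lie at about 121°. From the cup layout (yaw about 29–31°), the stand's x axis lies at 119–121°, so this matches the fully-down angle. However, the last push slid the stand about 9 mm in +y and turned it about 2°, so I'll slide it back. First, a gentle nudge on the other wing to confirm it's firm.

>>> play_rows(
  moves=[-0.03,0,0.013,0,0,0,0,-0.03,0,0.013,0,0,0,0,-0.03,0,0.013,0,0,0,0,0,0.03,0,0,0,0,0,0,0.03,0,0,0,0,0],
)

```text
t: 8.65
eef_pos: [0.5328, 0.2471, 0.2045]
eef_rot: [[0.004, 0.001, 1.0], [-1.0, 0.001, 0.004], [-0.001, -1.0, 0.001]]
ft_force: [0.3, 0.2, -1.1]
opening: 0.005
```

>>> play_rows(
  moves=[0,0.03,0,0,0,0,0,0,0,0,0,0,0,0,0,0,0,0,0,0,0,0,0,0,0,0,0,0],
)

```text
t: 8.98
eef_pos: [0.5333, 0.2448, 0.1768]
eef_rot: [[0.0, 0.001, 1.0], [-1.0, 0.001, 0.0], [-0.001, -1.0, 0.001]]
ft_force: [-0.3, -0.6, 1.0]
opening: 0.004
```

```bash
python3 - <<'E'
from h import *
s=monitor.get_state();print(s["t"],s["eef_pos"],s["ft_force"],s["eef_rot"])
C=vision.read_camera("scene");print("stove corners",onz(C,488,200,0.0),onz(C,515,258,0.0), onz(C,487,155,.08))
W=vision.read_camera("wrist"); cv2.imwrite("pics/w9.png",W["image"])
E
```

```text
8.9833 [0.53332882 0.24478361 0.17675264] [-0.32948431 -0.5934561   1.00575476] [[ 4.50636748e-04  9.63947731e-04  9.99999434e-01]
 [-9.99999699e-01  6.32715743e-04  4.50026962e-04]
 [-6.32281582e-04 -9.99999335e-01  9.64232566e-04]]
stove corners [0.2336941  0.46744772 0.        ] [0.53547135 0.4801969  0.        ] [0.04574829 0.48069831 0.08      ]
```

View pics/w9.png

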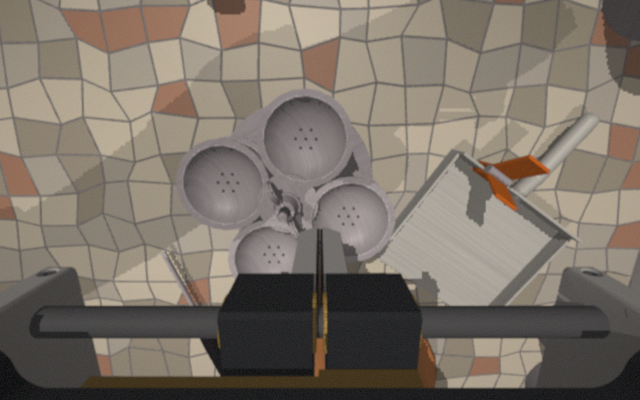

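>>> play_rows(
  moves=[0,0.025,0,0,0,0,0,0,0.02,0,0,0,0,0,0,0.012,0,0,0,0,0,0,0,0,0,0,0,0,0,0,0,0,0,0,0],
)

```text
t: 9.5
eef_pos: [0.5333, 0.2444, 0.1191]
eef_rot: [[0.0, 0.0, 1.0], [-1.0, 0.0, 0.0], [-0.0, -1.0, 0.0]]
ft_force: [0.3, 0.4, -0.3]
opening: 0.004
```

>>> play_rows(
  moves=[0.001,0,-0.0017,0,0,0,0,0.001,0,-0.0017,0,0,0,0,0,0,0,0,0,0,0,0,0,0,0,0,0,0],
)

```text
t: 9.83
eef_pos: [0.5298, 0.2422, 0.119]
eef_rot: [[-0.0, 0.001, 1.0], [-1.0, 0.0, -0.0], [-0.0, -1.0, 0.001]]
ft_force: [0.3, -1.1, 0.6]
opening: 0.008
```

>>> play_rows(
  moves=[0.0005,0,-0.0009,0,0,0,0,0,0,0,0,0,0,0,0,0,0,0,0,0,0],
)

```text
t: 10.08
eef_pos: [0.5289, 0.2418, 0.1185]
eef_rot: [[-0.0, 0.001, 1.0], [-1.0, 0.0, -0.0], [-0.0, -1.0, 0.001]]
ft_force: [1.3, 0.3, 0.9]
opening: 0.005
```

>>> play_rows(
  moves=[0.0005,0,-0.0009,0,0,0,0,0,0,0,0,0,0,0],
)

```text
t: 10.25
eef_pos: [0.5285, 0.2415, 0.1186]
eef_rot: [[0.0, 0.002, 1.0], [-1.0, 0.001, 0.0], [-0.001, -1.0, 0.002]]
ft_force: [5.4, 2.5, 1.4]
opening: 0.007
```

>>> play_rows(
  moves=[0.0005,0,-0.0009,0,0,0,0,0,0,0,0,0,0,0],
)

```text
t: 10.42
eef_pos: [0.5278, 0.2411, 0.1187]
eef_rot: [[-0.0, 0.002, 1.0], [-1.0, 0.001, -0.0], [-0.001, -1.0, 0.002]]
ft_force: [5.3, 1.9, 1.7]
opening: 0.005
```

The stop is firm: 6 N for under 1 mm of travel, with no turning. Now I'll back off, lift, go to the +y side and turn the fingertip. From there I can gently slide the stand back by its cup stack, low and through the axis.

>>> play_rows(
  moves=[-0.003,0,0.005,0,0,0,0,0,-0.03,0,0,0,0,0,0,-0.03,0,0,0,0,0,-0.035,-0.01,0.003,0,0,0,0,-0.035,0,0.003,0,0,0,0],
)

```text
t: 10.83
eef_pos: [0.5397, 0.3137, 0.1917]
eef_rot: [[-0.004, 0.004, 1.0], [-1.0, 0.001, -0.004], [-0.001, -1.0, 0.004]]
ft_force: [-0.2, 1.5, 0.0]
opening: 0.007
```

>>> play_rows(
  moves=[-0.035,0,0.003,0,0,0,0,-0.012,0,0.001,0,7,0,0,0,0,0,0,7,0,0,0,0,0,0,7,0,0,0,0,0,0,0,0,0],
)

```text
t: 11.25
eef_pos: [0.5416, 0.3609, 0.1877]
eef_rot: [[-0.364, -0.001, 0.931], [-0.931, -0.001, -0.364], [0.001, -1.0, -0.001]]
ft_force: [0.4, -0.3, 0.3]
opening: 0.006
```

```bash
python3 - <<'E'
from h import *
s=monitor.get_state();print(s["t"],s["eef_pos"],s["ft_force"],s["eef_rot"])
S=vision.read_camera("side"); cv2.imwrite("pics/s10.png",S["image"])
u,v=235,250; zoom(S,225,265,130,98,"pics/s10z.png")
E
```

```text
11.25 [0.5416254  0.36094059 0.18770962] [ 0.43871098 -0.25929338  0.32097289] [[-3.63895182e-01 -9.76192180e-04  9.31439393e-01]
 [-9.31439157e-01 -8.85546488e-04 -3.63896018e-01]
 [ 1.18006533e-03 -9.99999131e-01 -5.87017521e-04]]
```

View pics/s10.png

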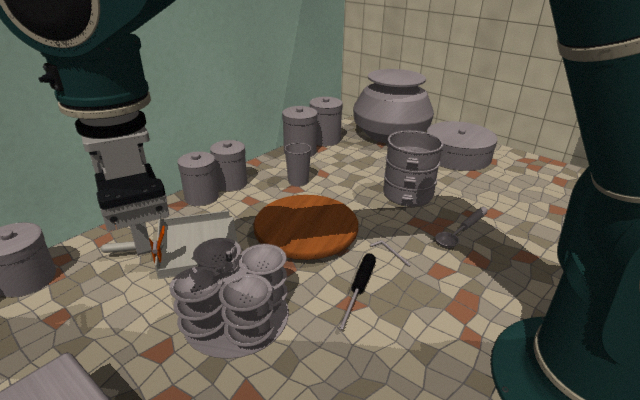

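>>> play_rows(
  moves=[0,0.035,0,0,0,0,0,0,0.035,0,0,0,0,0,0,0.035,0,0,0,0,0,0,0.035,0,0,0,0,0,0,0,0,0,0,0,0],
)

```text
t: 11.72
eef_pos: [0.5387, 0.3583, 0.0418]
eef_rot: [[-0.354, -0.008, 0.935], [-0.935, -0.005, -0.354], [0.008, -1.0, -0.005]]
ft_force: [-0.9, 0.3, -1.3]
opening: 0.007
```

>>> play_rows(
  moves=[0.003,0,0,0,0,0,0,0.003,0,0,0,0,0,0,0.003,0,0,0,0,0,0,0,0,0,0,0,0,0],
)

```text
t: 12.05
eef_pos: [0.5396, 0.3521, 0.0505]
eef_rot: [[-0.358, 0.002, 0.934], [-0.934, 0.001, -0.358], [-0.002, -1.0, 0.002]]
ft_force: [-0.3, -0.2, 0.2]
opening: 0.004
```

```bash
python3 - <<'E'
from h import *
s=monitor.get_state();print(s["t"],s["eef_pos"],s["ft_force"])
S=vision.read_camera("side"); zoom(S,225,265,130,98,"pics/s11z.png")
W=vision.read_camera("wrist"); cv2.imwrite("pics/w11.png",W["image"])
E
```

```text
12.05 [0.53959718 0.35205769 0.05048179] [-0.32856015 -0.15047605  0.19308491]
```

View pics/s11z.png

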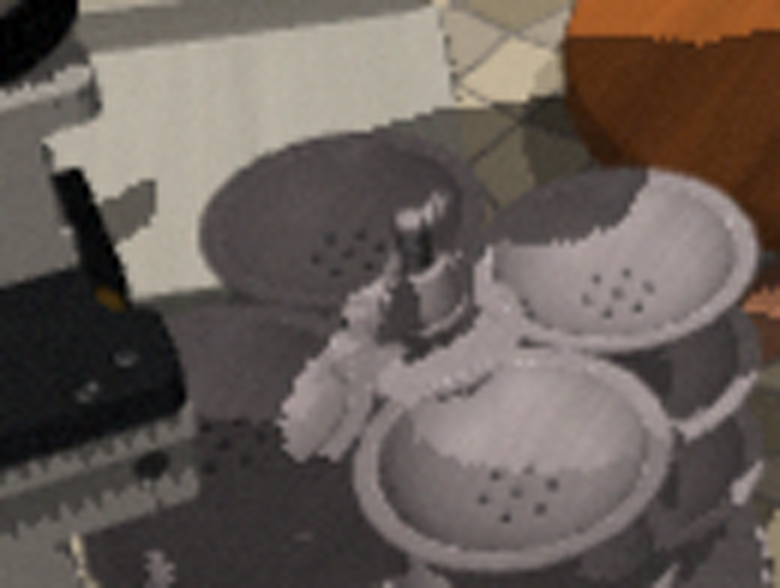

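>>> play_rows(
  moves=[0.001,0,0,0,0,0,0,0.001,0,0,0,0,0,0,0.001,0,0,0,0,0,0,0.001,0,0,0,0,0,0,0.001,0,0,0,0,0,0],
)

```text
t: 12.57
eef_pos: [0.5371, 0.3485, 0.0485]
eef_rot: [[-0.358, 0.001, 0.934], [-0.934, 0.001, -0.358], [-0.002, -1.0, 0.0]]
ft_force: [2.3, 5.6, -2.8]
opening: 0.007
```

>>> play_rows(
  moves=[0.001,0,0,0,0,0,0,0.001,0,0,0,0,0,0,0.001,0,0,0,0,0,0,0,0,0,0,0,0,0],
)

```text
t: 12.9
eef_pos: [0.5359, 0.3458, 0.0484]
eef_rot: [[-0.358, 0.001, 0.934], [-0.934, 0.002, -0.358], [-0.002, -1.0, 0.0]]
ft_force: [1.1, 5.8, -1.9]
opening: 0.006
```

```bash
python3 - <<'E'
from h import *
s=monitor.get_state();print(s["t"],s["eef_pos"],s["ft_force"])
S=vision.read_camera("side"); zoom(S,225,265,130,98,"pics/s12z.png")
E
```

```text
12.9 [0.53588137 0.34579023 0.0484373 ] [ 1.14966041  5.76905088 -1.94236425]
```

View pics/s12z.png

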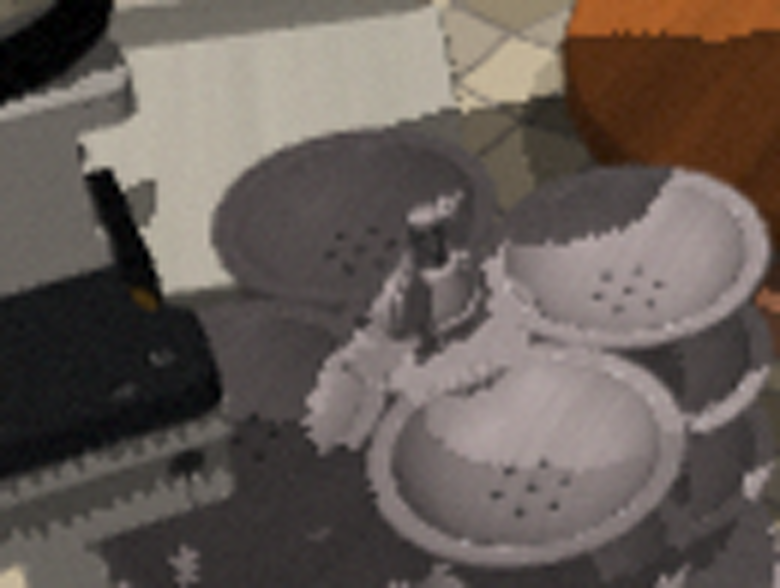

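It is sliding smoothly at about 6 N. The rod top is now about 3 px short of its original place in the side view, so I'll push about 5 mm more.

>>> play_rows(
  moves=[0.001,0,0,0,0,0,0,0.001,0,0,0,0,0,0,0.001,0,0,0,0,0,0,0.001,0,0,0,0,0,0,0,0,0,0,0,0,0],
)

```text
t: 13.37
eef_pos: [0.5344, 0.342, 0.0484]
eef_rot: [[-0.358, 0.001, 0.934], [-0.934, 0.001, -0.358], [-0.002, -1.0, 0.0]]
ft_force: [2.0, 5.4, -1.5]
opening: 0.007
```

```bash
python3 - <<'E'
from h import *
s=monitor.get_state();print(s["t"],s["eef_pos"],s["ft_force"])
S=vision.read_camera("side"); zoom(S,235,235,120,96,"pics/s13z.png")
E
```

```text
13.3667 [0.53444467 0.34202039 0.04841524] [ 1.96948766  5.40366157 -1.47428525]
```

View pics/s13z.png

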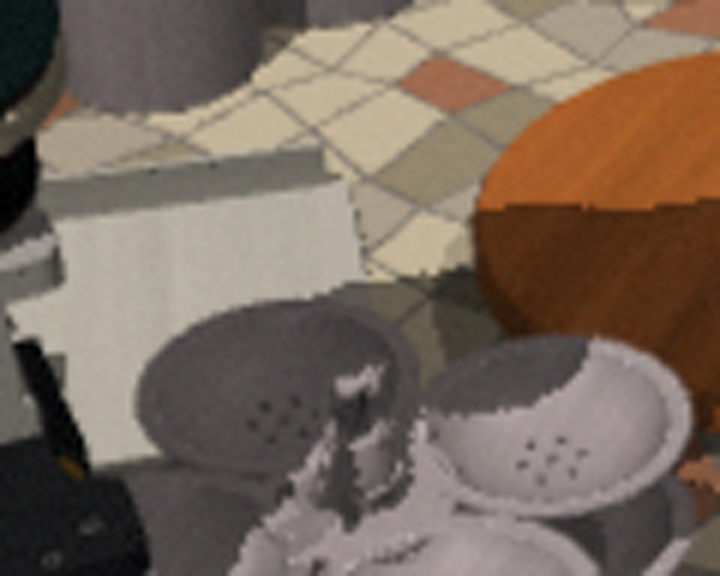

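The cup edges now match the original crop to about 1 px. Retracting and measuring from above.

>>> play_rows(
  moves=[-0.01,0,0,0,0,0,0,-0.01,0,0,0,0,0,0,0,-0.035,0,0,0,0,0,0,-0.035,0,0,0,0,0,0,-0.035,0,0,0,0,0],
)

```text
t: 13.83
eef_pos: [0.5413, 0.3605, 0.1542]
eef_rot: [[-0.358, -0.001, 0.934], [-0.934, -0.001, -0.358], [0.001, -1.0, -0.001]]
ft_force: [0.4, 0.4, 1.2]
opening: 0.007
```

>>> play_rows(
  moves=[0,-0.035,0,0,-7,0,0,0,-0.035,0,0,-7,0,0,0,-0.035,0,0,-7,0,0,0.035,0,0,0,0,0,0.035,0,0,0,0,0,0],
)

```text
invalid input at $.moves: expected a multiple of 7 numbers
```

>>> play_rows(
  moves=[0.035,0,-0.01,0,0,0,0,0.035,0,-0.01,0,0,0,0,0.035,0,-0.01,0,0,0,0,0.03,0,-0.005,0,0,0,0,0,0,0,0,0,0,0],
)

```text
t: 14.25
eef_pos: [0.4588, 0.2425, 0.1535]
eef_rot: [[-0.361, -0.001, 0.933], [-0.933, -0.002, -0.361], [0.002, -1.0, -0.0]]
ft_force: [1.2, -0.0, 0.8]
opening: 0.003
```

>>> play_rows(
  moves=[0,0,0,0,0,0,0,0,0,0,0,0,0,0,0,0,0,0,0,0,0],
)

```text
t: 14.5
eef_pos: [0.461, 0.2475, 0.1533]
eef_rot: [[-0.357, 0.0, 0.934], [-0.934, 0.0, -0.357], [-0.0, -1.0, -0.0]]
ft_force: [0.6, 0.4, 0.6]
opening: 0.002
```

```bash
python3 - <<'E'
from h import *
s=monitor.get_state();print(s["t"],s["eef_pos"],s["ft_force"])
W=vision.read_camera("wrist");cv2.imwrite("pics/w14.png",W["image"]); p=proj(W,[.502,.238,.14]);print(p)
u,v=map(int,p);v=max(v,50); zoom(W,u,v,120,96,"pics/w14z.png");print(u-60,v-48)
S=vision.read_camera("side");cv2.imwrite("pics/s14.png",S["image"]); zoom(S,235,250,120,96,"pics/s14z.png")
E
```

```text
14.5 [0.46100913 0.24753335 0.15325595] [0.59507838 0.39209199 0.57220488]
[381.5434228 225.4259846]
321 177
```

View pics/w14.png

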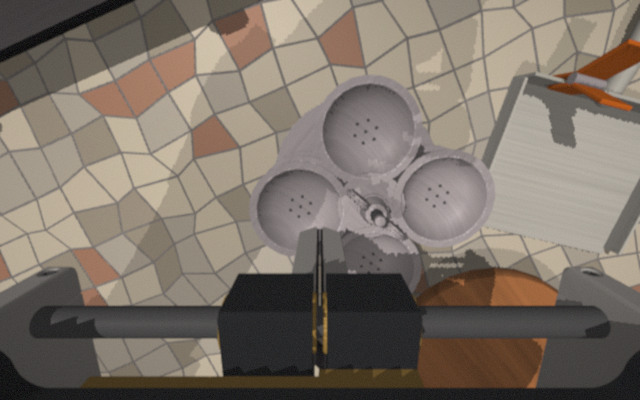

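View pics/w14z.png

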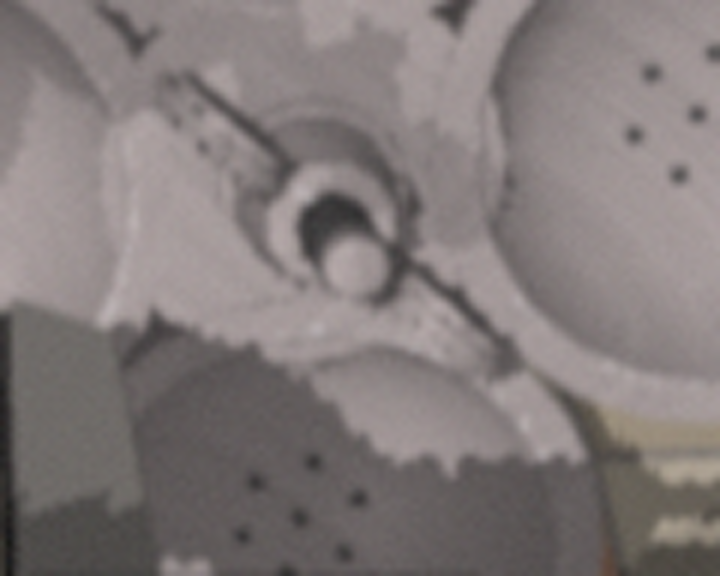

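View pics/s14.png

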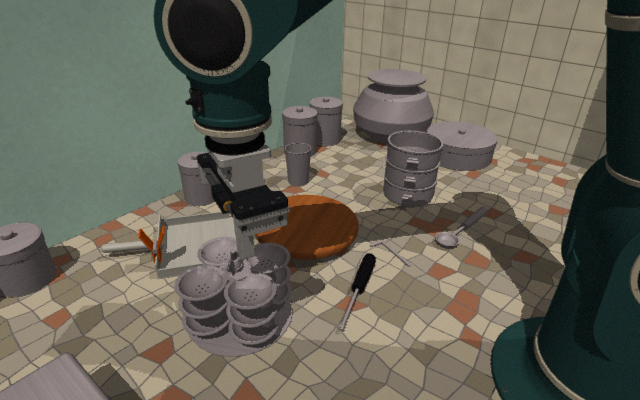

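View pics/s14z.png

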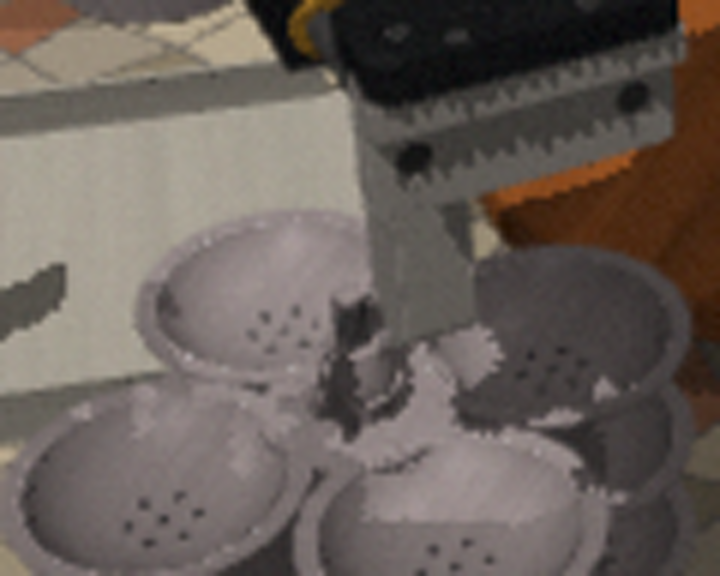

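One lift call was refused for a wrong row length, so the sideways move that followed ran at z = 0.153. That still cleared the 0.140 rod end, and no contact force showed. Lifting properly now.

>>> play_rows(
  moves=[0,-0.035,0,0,-7,0,0,0,-0.035,0,0,-7,0,0,0,-0.035,0,0,-7,0,0,0.04,0,0.015,0,0,0,0,0.04,0,0.015,0,0,0,0],
)

```text
t: 15.02
eef_pos: [0.4906, 0.1697, 0.2602]
eef_rot: [[0.006, 0.003, 1.0], [-1.0, 0.002, 0.006], [-0.002, -1.0, 0.003]]
ft_force: [1.6, -0.5, -1.1]
opening: 0.003
```

>>> play_rows(
  moves=[0.01,0,0.01,0,0,0,0,0,0,0,0,0,0,0,0,0,0,0,0,0,0,0,0,0,0,0,0,0],
)

```text
t: 15.35
eef_pos: [0.4995, 0.1593, 0.258]
eef_rot: [[0.001, -0.001, 1.0], [-1.0, 0.0, 0.001], [-0.0, -1.0, -0.001]]
ft_force: [-0.4, 0.9, 0.7]
opening: 0.003
```

```bash
python3 - <<'E'
from h import *
s=monitor.get_state();print(s["t"],s["eef_pos"],s["ft_force"])
W=vision.read_camera("wrist");cv2.imwrite("pics/w15.png",W["image"]); p=proj(W,[.502,.238,.14]);print(p)
u,v=map(int,p);v=max(v,50); zoom(W,u,v,120,96,"pics/w15z.png");print(u-60,v-48)
S=vision.read_camera("side"); zoom(S,235,235,120,96,"pics/s15z.png")
E
```

```text
15.35 [0.49949626 0.15931492 0.25798565] [-0.35392494  0.90858417  0.68673575]
[322.36878991 115.03208296]
262 67
```

View pics/w15.png

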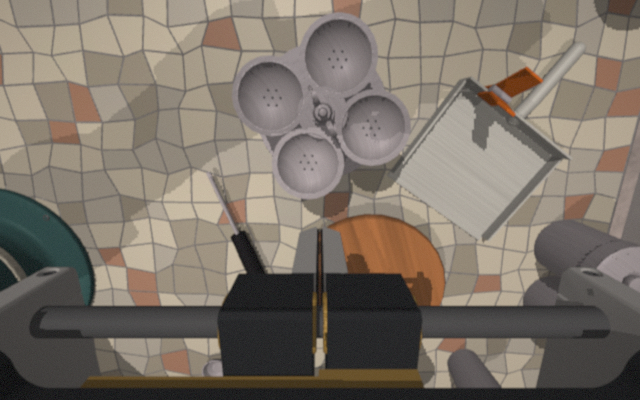

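View pics/w15z.png

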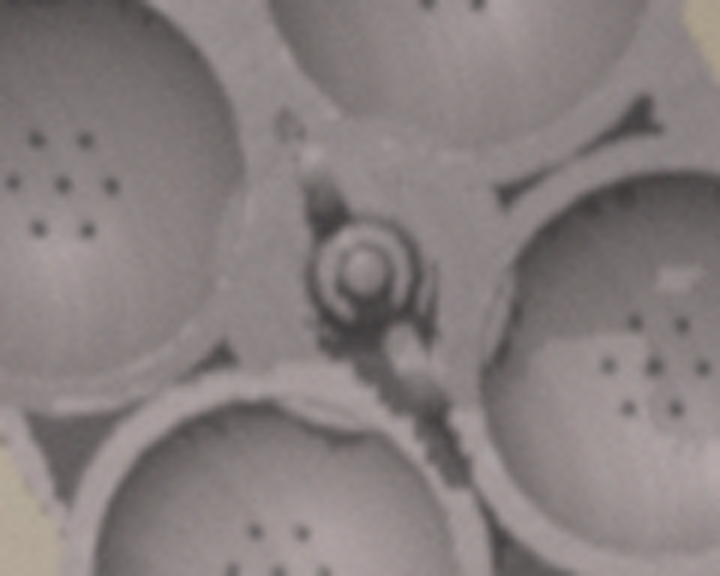

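View pics/s15z.png

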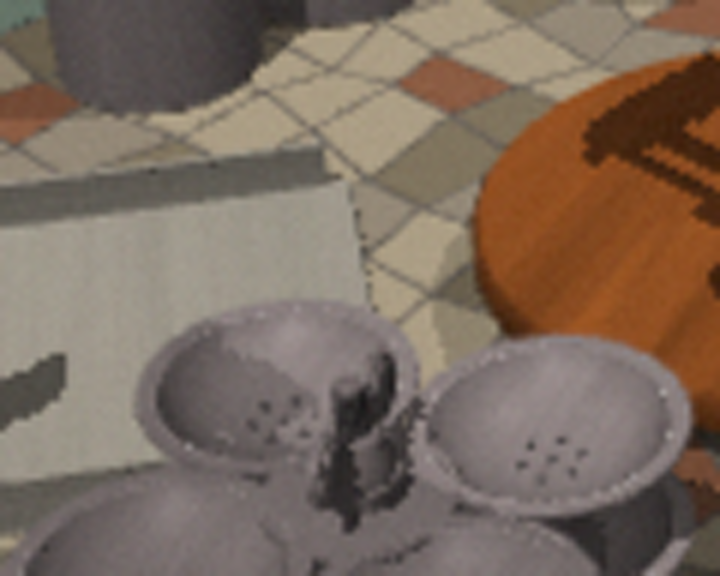

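```bash
python3 - <<'E'
from h import *
W=vision.read_camera("wrist")
a=onz(W,323,111.7,.14);print(a)
B=onz(W,262+285/6,67+120/6,.13);print(np.degrees(np.arctan2(B[1]-a[1],B[0]-a[0])))
cs=np.array([onz(W,u,v,.104)[:2] for u,v in((340,54),(270,97),(374.5,128),(308,164))]);m=cs.mean(0);print(m,[np.degrees(np.arctan2(*(c-m)[::-1])) for c in cs])
S=vision.read_camera("side");print(onz(S,175+352/6,187+378/6,.14),onz(S,175+357/6,187+375/6,.14))
E
```

```text
[0.50239734 0.24114704 0.14      ]
119.47008497536724
[0.50291556 0.24146541] [np.float64(73.45529608727995), np.float64(164.86109861464985), np.float64(-16.411862243831173), np.float64(-106.53855869825063)]
[0.50082556 0.23700706 0.14      ] [0.50082592 0.23529774 0.14      ]
```

The stand is back to within about 2–3 mm of its start. The wings are at 119.5° and the stand's x axis at about 119°, so the nut is at its fully-down angle. The arm is clear, so I'll hand in.

```bash
python3 - <<'E'
from plant import close_job
print(close_job())
E
```

```text
the job is handed in; nothing more can be done
None
```

The wing nut is fully down. I pushed one wing round clockwise with the closed fingertip, about 470° in all, until it met the stop, and gripped nothing. The job took about 15 s of the 69 s, and nothing else on the counter looked moved in the last pictures.

- **Stop check:** A separate nudge on the other wing met about 6 N in under 1 mm, and the wing did not turn. The wings measured 119.5° and the stand's x axis, worked out from the cups, about 119°. That is where they should line up when fully down. I did not measure the nut's height directly.
- **Stand moved:** On reaching the stop, the last push rose to about 9 N and slid the stand about 9 mm, turning it about 2°. I slid it back with a low push of about 6 N on its cups. It now stands upright within about 2–3 mm of where it began. The turn of about 2° is probably still there.
- **Refused call:** One lift call was refused because a row had the wrong length. The sideways move after it passed about 13 mm above the rod, and no contact force showed.

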